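Start the kiln from its control desk

TASK

Start the kiln from the control desk on the bench by pressing with the fingertips, in this order: push the raised half of the red rocker switch all the way down, then push the blue key fully in, then press the round green button fully in and let it spring back. Press neither the white nor the yellow key, and do not pick up, knock or shift the glaze jar, spray can, clay dish or tool standing around.

Things in the scene. Friction and masses are not known exactly. Their poses are not given: they have to be found in the camera images.
- console: grey control desk fixed to the bench, 200 mm deep (its x) by 400 mm wide (its y) by 60 mm high, top flat and level. Origin at the centre of its underside; x points away from the robot, y left, z up; turned up to 0.25 rad. Controls are centred on the line x = -25 mm: three keys at y = -70, 0, 70 mm, the rocker and the green button at the ends (y = 145 and -145 mm, either way round)
- rocker_press (a point): where to push the red rocker: on top of the raised near half (white mark), 26 mm from the pivot towards the robot, 27 mm above the desk's top when off, 18 mm when fully on. Two halves, each 36 mm long (desk x), 36 mm wide, 8 mm thick, meet in a shallow V at the pivot, 14 mm above the desk's top; black frame 88 x 46 x 6 mm. The point moves with the rocker; axes as the desk's when off
- rocker (a joint): angle of the red rocker in rad: 0 off (near half rises 0.36 rad towards the robot), 0.36 fully on (near half level, a stop). Starts at 0 to 0.05. Needs 0.06 N m (2 to 5 N on the near half) and stays where it is left
- blue_top (a point): top centre of the blue key: a square cap 30 x 30 mm in a black collar 42 x 42 x 6 mm, its top 19 mm above the desk's top when up and 11 mm when fully in. The three keys (white, blue, yellow) stand in a row across the desk, 70 mm apart, in any order. Moves with the key; axes as the desk's
- blue_key (a joint): travel of the blue key in m: 0 up, 0.008 fully in (a stop). Slides straight down with about 2.5 N plus a little drag and stays wherever it is left; it does not come back up and cannot be reset
- white_top (a point): top centre of the white key: a square cap 30 x 30 mm in a black collar 42 x 42 x 6 mm, its top 19 mm above the desk's top when up and 11 mm when fully in. The three keys (white, blue, yellow) stand in a row across the desk, 70 mm apart, in any order. Moves with the key; axes as the desk's. Not to be pressed
- white_key (a joint): travel of the white key in m: 0 up, 0.008 fully in (a stop). Slides straight down with about 2.5 N plus a little drag and stays wherever it is left; it does not come back up and cannot be reset
- yellow_top (a point): top centre of the yellow key: a square cap 30 x 30 mm in a black collar 42 x 42 x 6 mm, its top 19 mm above the desk's top when up and 11 mm when fully in. The three keys (white, blue, yellow) stand in a row across the desk, 70 mm apart, in any order. Moves with the key; axes as the desk's. Not to be pressed
- yellow_key (a joint): travel of the yellow key in m: 0 up, 0.008 fully in (a stop). Slides straight down with about 2.5 N plus a little drag and stays wherever it is left; it does not come back up and cannot be reset
- start_top (a point): top centre of the round green start button, 34 mm across, in a steel ring 50 mm across and 12 mm high. Its top is 22 mm above the desk's top when out and 16 mm when fully in. Moves with the button; axes as the desk's
- start (a joint): travel of the green button in m: 0 out, 0.006 fully in (a stop). A spring needs 1.5 N to start and 5 N fully in, and brings it back
- glaze_jar: small amber glass jar with black lid, loose, 38 mm across, 50 mm high, standing on the far part of the desk's top, about 85 mm beyond the line of controls. Origin at the centre of its underside, z up
- spray_can: red and steel spray can, loose, 54 mm across, 150 mm high, on the bench to the left of the desk. Origin at the centre of its underside, z up
- clay_dish: fragile dish of dry tan clay with a rim of pointed petals like a sunflower, loose, about 180 mm across and 50 mm high, on the bench to the right of the desk. Origin at the centre of its underside, z up
- fettling_tool: wooden-handled clay tool, loose, 165 mm long, 13 mm thick, lying on the bench just beyond the desk. Origin on the bench under the handle, 80 mm from the handle's end; x along it towards the steel tip
Things that resemble listed ones, but are neither listed nor needed, are in the scene too. Of the things shaped like the fettling_tool, the wooden one is meant. Leave any turquoise look-alike of the clay_dish alone.

How it is judged:
By the outcome, as a careful person would: the job done as asked, in the order asked, and still so for the second after the job is handed in, with the robot touching nothing.
It also fails if it takes over 42 s, if anything falls off the work surface, if the arm or the gripper's body presses on something with over 40 N, if the wrist force passes 120 N, or if a joint passes its speed limit or range.

ROBOT

A 6-joint arm with a two-finger parallel gripper is mounted at the origin on the work surface. World frame = base frame: x ahead of the robot, y to its left, z up, the work surface at z = 0. Lengths are in mm, angles in rad, forces in N, time in s.
With the tool pointing down it reaches from about 375 to 925 mm from the base axis. Payload 5.7 kg.
Tool frame: the origin (TCP) lies midway between the tips of the shut fingers; the grasp point (between the pads) lies 19 mm behind it; z points along the fingers, y is the line along which they close (so a half turn about z gives the same grasp; the last joint's range is limited). The gripper opens to 85 mm and grips with 20 to 120 N. Pads are 22 mm wide; open, the fingers measure 114 mm over their backs; the gripper's body (76 mm by 85 mm) begins 54 mm behind the grasp point. The pads swing forward as they close: fully open they stand 13 mm farther back than shut.
Start: joints at [-1.345, 0.359, 1.51, -0, 1.272, -0.115], TCP at [200.529, -565.466, 231.267] pointing down, gripper open.
Joint ranges: [-2.97, 2.97], [-1.01, 2.36], [0.21, 2.38], [-0.96, 4.11], [0.2, 2.71], [-2.98, 2.98]. Speed limits (rad/s): [2.39, 2.39, 3.14, 3.14, 3.14, 3.14].

INTERFACE

Orientations are given as a 3x3 rotation matrix whose columns are the frame's x, y, z axes.
In Python, from plant import readout, optics, ticket gives the robot as it stands. The module is installed in compiled form; this text tells all that it offers.
- The arm moves only by the tool drive_tool, never from a script. Its argument "increments" is a list of rows, each a list of 5 numbers: the closure, from 0 (fully open) to 1 (shut), then the shift along the tool's x, y, z in m, then the turn about the tool's z in degrees. In form: [[fingers, dx, dy, dz, yaw], ...]. A call has 1 to 5 rows; each row shifts and turns the commanded pose from where the row before left it, along the tool's axes as they then stand; what a row does not reach is not made up. A row lasts 1/12 s, in which the tool goes at most 41.7 mm and 7.16 degrees, less where a joint would pass 70% of its speed; a pose out of reach is approached as far as the arm can. A call is refused whole if a number of a shift passes 0.0417 or a number of a turn 7.16, either way. A call with a gripper value outside its range is refused whole. The fingers move at their own pace and stop on an object; "newtons" is the grip in N (left out, the last holds). Time passes only in rows, so rows that do not move let the fingers close. It gives the time, the measured TCP pose, the force, the opening and the grip force at its end, in the units of the state.
- readout.read_state(): the state, without advancing time (a new reading comes with each control period).
- optics.get_image(name): name is "scene" or "side" or "wrist"; returns the picture (384x512x3 uint8, red, green, blue); there is no depth.
- optics.calibration(name): a dict with "fx", "fy", "cx", "cy" (pixels), "origin" and "attitude" of the camera in the world; the wrist camera has in their place "hand_eye" (4x4, takes a point from camera to tool coordinates, whose origin is the TCP and whose axes are the flange's). Camera axes: x right, y up, looking along -z (the intrinsics and any distortion apply to the point x, -y, -z); pixel columns grow to the right and rows downward; lengths in mm; the calibration is good to about 2 mm. The wrist camera is an equidistant fisheye: a pixel r from the principal point sees the ray r / f radians off the axis. A picture is of the moment at which its call begins: read the wrist's pose just before it. calibration takes no time and is no camera call.
- ticket.close_job(): hands the job in; it is judged then, once.
The state is a dict: "t": time; "qpos": joint angles; "joint_vel": joint speeds; "tau": joint torques, N m; "ee_pos": TCP position; "tcp_rot": TCP orientation; "wrist_force": force on the tool from outside, world axes, zero at the start; "moment": the same for the moment, N m; "finger_gap": finger opening in mm; "gripper_force": force on a finger pad.
Only numpy, scipy, OpenCV 4.12 (cv2) and the standard library are available. Lean on these libraries where they do the work, as an engineer would, in place of code of your own. Each camera call takes 0.05 s, during which the arm holds its last target. There are 200 camera calls.

## Working session

There is one attempt and no reset: what is moved stays moved. The work goes in short steps, Python scripts to look and compute and a tool call to move; the robot and the scene stay as the last step left them, time stands still between calls to the robot, and variables do not carry over. Pictures are saved under pics/ and viewed, at most 10 in all, crops included, and the job is handed in when it is done.

Besides the shell and the picture viewer there is one more tool, called after "Request:" by a JSON object that holds its "fn" and its "kwargs", one argument or row to a line. drive_tool: Moves the arm, as the interface text tells. Its arguments: {"type":"object","properties":{"increments":{"type":"array","items":{"type":"array","items":{"type":"number"}}},"newtons":{"type":"number"}},"required":["increments"]}

```bash
mkdir -p pics; python3 - <<'E'
from plant import readout, optics
import cv2, numpy as np
s=readout.read_state(); print({k:np.round(v,3).tolist() for k,v in s.items()})
ims=[]
for n in("scene","side"):
    im=optics.get_image(n); cv2.imwrite(f"pics/{n}0.png",im[:,:,::-1]); c=optics.calibration(n); print(n,c)
print(optics.calibration("wrist"))
E
```

```text
{'t': 0.0, 'qpos': [-1.345, 0.36, 1.511, -0.0, 1.272, -0.115], 'joint_vel': [-0.001, -0.0, -0.001, -0.003, -0.0, 0.0], 'tau': [-0.0, -52.762, -27.861, -0.0, 0.013, 0.0], 'ee_pos': [200.385, -564.833, 230.44], 'tcp_rot': [[0.942, 0.334, -0.0], [0.334, -0.942, 0.002], [0.0, -0.002, -1.0]], 'wrist_force': [-0.403, 0.603, -0.058], 'moment': [-0.049, 0.003, 0.006], 'gripper_force': 0.0, 'finger_gap': 85.464}
scene {'fx': 371.81689462419996, 'fy': 371.81689462419996, 'cx': 258.67673855690344, 'cy': 190.7753142494043, 'origin': array([ 889.15853828, -640.67166005,  656.24348103]), 'attitude': array([[ 0.88203204, -0.27505596,  0.38257508],
       [ 0.4708215 ,  0.54656271, -0.69252893],
       [-0.01861706,  0.79095728,  0.61158809]])}
side {'fx': 396.3742469816233, 'fy': 396.3742469816233, 'cx': 250.66322535785403, 'cy': 191.52909970425063, 'origin': array([ -44.64177282, -573.32531996,  569.71240989]), 'attitude': array([[ 0.73831509,  0.3283911 , -0.58910959],
       [-0.67444661,  0.36407622, -0.64231634],
       [ 0.00354983,  0.87155481,  0.49028523]])}
{'fx': 297.3186396354542, 'fy': 297.3186396354542, 'cx': 254.5785973504733, 'cy': 185.80328872168235, 'hand_eye': array([[ 2.57527265e-04,  9.59656324e-01,  2.81175521e-01,
         7.22365195e+01],
       [ 9.99999749e-01, -4.32732850e-04,  5.61028982e-04,
        -5.67205452e-02],
       [ 6.60068895e-04,  2.81175306e-01, -9.59656195e-01,
        -1.41942182e+02],
       [ 0.00000000e+00,  0.00000000e+00,  0.00000000e+00,
         1.00000000e+00]])}
```

View pics/scene0.png

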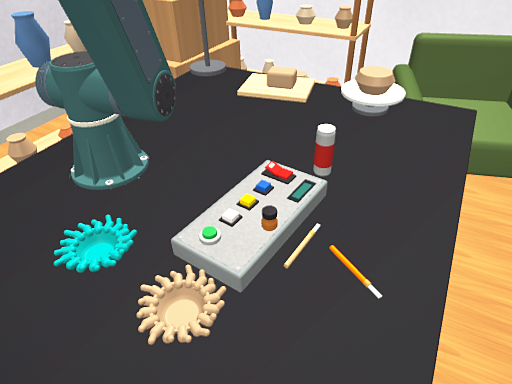

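View pics/side0.png

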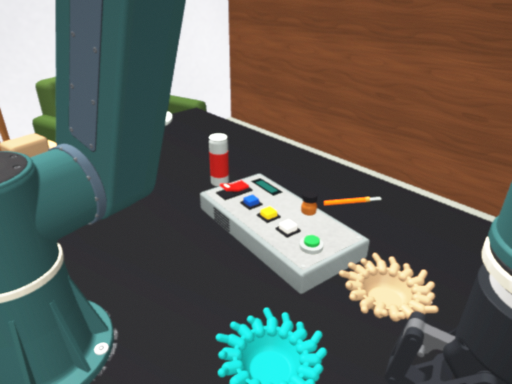

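Both views show one desk. In scene, the rocker is at (279,171), blue at (263,187), yellow at (247,201), white at (230,216) and green at (209,233). In side they are at (235,187), (251,201), (269,213), (288,227) and (312,242). The jar is on the far part and the can is beyond the rocker end. Next I'll measure the key tops.

```bash
cat > h.py <<'E'
import cv2, numpy as np
from plant import readout, optics
def ray(n,px,s=None):
    c=optics.calibration(n); u=(px[0]-c['cx'])/c['fx']; v=(px[1]-c['cy'])/c['fy']
    if n!="wrist": d=np.array([u,-v,-1.]); return np.array(c['origin']),c['attitude']@d
    r=np.hypot(u,v); k=np.sin(r)/r if r>1e-9 else 1
    d=np.array([u*k,-v*k,-np.cos(r)]); H=c['hand_eye']; R=np.array(s['tcp_rot'])
    return np.array(s['ee_pos'])+R@H[:3,3], R@H[:3,:3]@d
def plane(n,px,z,s=None):
    o,d=ray(n,px,s); return o+d*(z-o[2])/d[2]
def blob(im,lo,hi,box,minA=15):
    hsv=cv2.cvtColor(im,cv2.COLOR_RGB2HSV); m=cv2.inRange(hsv,lo,hi)
    k=np.zeros_like(m); x0,y0,x1,y1=box; k[y0:y1,x0:x1]=m[y0:y1,x0:x1]
    n,l,st,ce=cv2.connectedComponentsWithStats(k); 
    if n<2: return None
    i=1+st[1:,4].argmax(); return ce[i],st[i,4]
def cross(a,b):
    (o1,d1),(o2,d2)=a,b; d1=d1/np.linalg.norm(d1); d2=d2/np.linalg.norm(d2)
    t=np.linalg.lstsq(np.c_[d1,-d2],o2-o1,rcond=None)[0]; p,q=o1+t[0]*d1,o2+t[1]*d2
    return (p+q)/2,np.linalg.norm(p-q)
E
python3 - <<'E'
from h import *
P={'blue':((105,140,110),(125,255,255),79),'yellow':((22,150,140),(34,255,255),79),'green':((55,150,100),(75,255,255),82)}
C={'scene':{'blue':(263,187),'yellow':(247,201),'green':(209,233)},'side':{'blue':(251,201),'yellow':(269,213),'green':(312,242)}}
ims={n:optics.get_image(n) for n in C}
top={}
for k,(lo,hi,z) in P.items():
    r=[]
    for n in C:
        x,y=C[n][k]; c,a=blob(ims[n],lo,hi,(x-16,y-14,x+16,y+14)); print(k,n,c.round(1),a,plane(n,c,z).round(1)); r.append(ray(n,c))
    p,e=cross(*r); print('  cross',p.round(1),round(e,1)); top[k]=p
v=top['blue']-top['green']; print(np.hypot(*v[:2]),'expect 215; yaw',np.arctan2(-v[0],v[1]))
E
```

```text
blue scene [262.9 185.7] 120 [527.8  36.8  79. ]
blue side [250.8 200.4] 127 [515.6  36.9  79. ]
  cross [523.4  45.3  72. ] 0.4
yellow scene [247.1 200. ] 139 [520.  -32.5  79. ]
yellow side [268.3 213. ] 151 [507.2 -32.1  79. ]
  cross [515.2 -24.5  71.7] 0.5
green scene [209.3 232.4] 140 [ 503.3 -172.6   82. ]
green side [311.4 240.8] 125 [ 494.9 -170.6   82. ]
  cross [ 499.7 -167.6   77.2] 1.5
214.20966896363015 expect 215; yaw -0.1106175330590187
```

Request:
{"fn": "drive_tool", "kwargs": {
  "increments": [
    [1,0,0,0,6.5],
    [1,0,0,0,6.5],
    [1,0,0,0,6.5],
    [1,0,0,0,6.5],
    [1,0.0168,-0.0357,0,0]
  ]
}}

```text
t: 0.62
ee_pos: [219.1, -537.3, 231.3]
tcp_rot: [[0.993, -0.122, -0.001], [-0.122, -0.992, -0.005], [-0.0, 0.006, -1.0]]
wrist_force: [0.6, -1.1, 0.7]
finger_gap: 25.6
gripper_force: 0.0
```

Request:
{"fn": "drive_tool", "kwargs": {
  "increments": [
    [1,0.0168,-0.0357,0,0],
    [1,0.0168,-0.0357,0,0],
    [1,0.0168,-0.0357,0,0],
    [1,0.0168,-0.0357,0,0],
    [1,0.0168,-0.0357,0,0]
  ]
}}

```text
t: 1.03
ee_pos: [325.3, -362.2, 231.2]
tcp_rot: [[0.994, -0.113, 0.0], [-0.113, -0.994, 0.0], [0.0, -0.0, -1.0]]
wrist_force: [1.1, -0.7, 0.4]
finger_gap: 0.3
gripper_force: 0.0
```

Request:
{"fn": "drive_tool", "kwargs": {
  "increments": [
    [1,0.0168,-0.0357,0,0],
    [1,0.0168,-0.0357,0,0],
    [1,0.0168,-0.0357,0,0],
    [1,0.0168,-0.0357,0,0],
    [1,0.0168,-0.0357,0,0]
  ]
}}

```text
t: 1.45
ee_pos: [429.0, -194.3, 231.4]
tcp_rot: [[0.994, -0.113, 0.0], [-0.113, -0.994, -0.0], [0.0, 0.0, -1.0]]
wrist_force: [0.2, -0.4, 0.6]
finger_gap: -0.2
gripper_force: 0.0
```

Request:
{"fn": "drive_tool", "kwargs": {
  "increments": [
    [1,0.0168,-0.0357,0,0],
    [1,0.0168,-0.0357,0,0],
    [1,0.0168,-0.0357,0,0],
    [1,0.0168,-0.0357,0,0],
    [1,0,0,0,0]
  ]
}}

```text
t: 1.87
ee_pos: [514.5, -56.3, 231.5]
tcp_rot: [[0.994, -0.108, 0.003], [-0.108, -0.994, 0.003], [0.003, -0.003, -1.0]]
wrist_force: [-0.1, -0.7, 0.5]
finger_gap: 0.2
gripper_force: 0.0
```

```bash
python3 - <<'E'
from h import *
s=readout.read_state(); im=optics.get_image("wrist"); cv2.imwrite("pics/w1.png",im[:,:,::-1])
np.save("w1.npy",{'im':im,'s':s},allow_pickle=True); print(s['t'],np.round(s['ee_pos'],1),np.round(s['tcp_rot'],3).tolist(),s['finger_gap'])
E
```

```text
1.8667 [514.5 -56.3 231.5] [[0.994, -0.108, 0.003], [-0.108, -0.994, 0.003], [0.003, -0.003, -1.0]] 0.15476928828747846
```

View pics/w1.png

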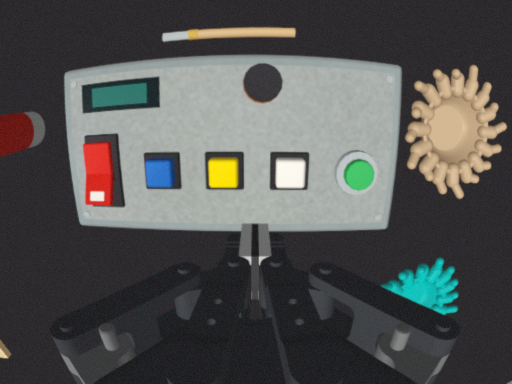

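Wrist view: the rocker's white mark is at (97,197), blue at (160,170), yellow at (224,170), white at (290,172) and green at (359,174). The can is at the left edge and the clay dish at the right.

```bash
python3 - <<'E'
from h import *
d=np.load("w1.npy",allow_pickle=True).item(); im,s=d['im'],d['s']
T={}
for k,lo,hi,box,z in [('blue',(105,140,110),(125,255,255),(140,150,182,190),79),('yellow',(22,150,140),(34,255,255),(203,150,245,190),79),('white',(0,0,215),(180,60,255),(270,150,310,192),79),('green',(55,150,100),(75,255,255),(338,150,385,198),82),('mark',(0,0,200),(180,60,255),(80,185,115,210),87)]:
    c,a=blob(im,lo,hi,box); T[k]=plane('wrist',c,z,s); print(k,c.round(1),a,T[k].round(1))
g=lambda a,b:(T[a]-T[b])[:2]
print(np.linalg.norm(g('blue','green')),np.linalg.norm(g('blue','white')),np.linalg.norm(g('mark','blue')))
v=g('blue','green'); th=np.arctan2(-v[0],v[1]); X=np.array([np.cos(th),np.sin(th)]);Y=np.array([-X[1],X[0]])
print('yaw',th)
# desk line origin: average over controls
o=np.mean([T['blue'][:2]-70*Y,T['yellow'][:2],T['white'][:2]+70*Y,T['green'][:2]+145*Y],axis=0)
R=np.array(s['tcp_rot'])
for n,x,y,z in [('rocker',-26,145,87),('blue',0,70,79),('yellow',0,0,79),('white',0,-70,79),('green',0,-145,82)]:
    p=np.r_[o+x*X+y*Y,z]; print(n,p.round(1),'tool shift from here',(R.T@(p-s['ee_pos'])).round(1))
for px in [(40,130)]: print('can top',plane('wrist',px,150,s).round(1))
E
```

```text
blue [158.8 173.3] 731 [525.4  45.4  79. ]
yellow [222.7 172.9] 846 [518.1 -22.8  79. ]
white [289.8 173.5] 699 [510.1 -91.1  79. ]
green [358.6 174.3] 652 [ 502.5 -164.    82. ]
mark [ 96.7 196. ] 122 [510.3 123.9  87. ]
210.66153126124402 137.34917863346402 79.93622553531436
yaw -0.1087637268883346
rocker [507.8 124.9  87. ] tool shift from here [ -26.6 -178.9  145. ]
blue [525.6  47.5  79. ] tool shift from here [  -0.6 -103.9  152.8]
yellow [518.  -22.1  79. ] tool shift from here [ -0.7 -33.9 152.6]
white [510.4 -91.7  79. ] tool shift from here [ -0.7  36.1 152.4]
green [ 502.2 -166.2   82. ] tool shift from here [ -0.7 111.1 149.1]
can top [594.9 132.5 150. ]
```

Request:
{"fn": "drive_tool", "kwargs": {
  "increments": [
    [1,-0.005,-0.036,0.01,0],
    [1,-0.006,-0.036,0.015,0],
    [1,-0.006,-0.036,0.015,0],
    [1,-0.005,-0.036,0.015,0],
    [1,-0.005,-0.035,0.015,0]
  ]
}}

```text
t: 2.33
ee_pos: [504.0, 119.3, 160.8]
tcp_rot: [[0.993, -0.114, -0.0], [-0.114, -0.993, -0.0], [-0.0, 0.0, -1.0]]
wrist_force: [0.3, 0.1, -0.1]
finger_gap: -0.3
gripper_force: 0.0
```

Request:
{"fn": "drive_tool", "kwargs": {
  "increments": [
    [1,0,0,0.03,0],
    [1,0,0,0.01,0],
    [1,0,0,0,0],
    [1,0,0,0,0]
  ]
}}

```text
t: 2.67
ee_pos: [504.2, 117.7, 121.2]
tcp_rot: [[0.993, -0.114, -0.002], [-0.114, -0.993, -0.001], [-0.002, 0.001, -1.0]]
wrist_force: [0.8, -0.6, 0.1]
finger_gap: 0.1
gripper_force: 0.0
```

```bash
python3 - <<'E'
from h import *
s=readout.read_state(); im=optics.get_image("wrist"); cv2.imwrite("pics/w2.png",im[:,:,::-1])
np.save("w2.npy",{'im':im,'s':s},allow_pickle=True); print(s['t'],np.round(s['ee_pos'],1),np.round(s['tcp_rot'],3).tolist(),s['wrist_force'])
E
```

```text
2.6667 [504.2 117.7 121.2] [[0.993, -0.114, -0.002], [-0.114, -0.993, -0.001], [-0.002, 0.001, -1.0]] [ 0.78833558 -0.59206845  0.09835022]
```

View pics/w2.png

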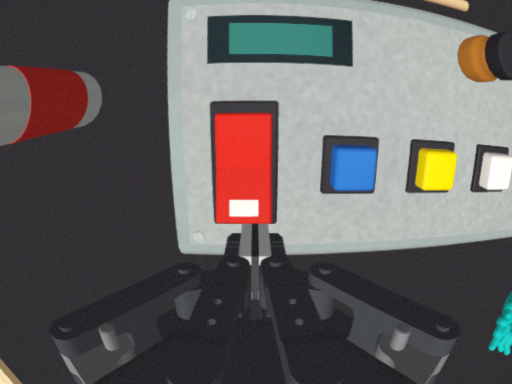

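The white mark is at (243,208) and the blue key at (354,168), with the fingertip at about (255,228).

```bash
python3 - <<'E'
from h import *
d=np.load("w2.npy",allow_pickle=True).item(); im,s=d['im'],d['s']; R=np.array(s['tcp_rot'])
for k,lo,hi,box,z in [('mark',(0,0,200),(180,60,255),(222,195,265,222),87),('blue',(105,140,60),(125,255,255),(325,140,385,198),79),('yellow',(22,150,140),(34,255,255),(405,140,465,198),79)]:
    c,a=blob(im,lo,hi,box); p=plane('wrist',c,z,s); print(k,c.round(1),a,p.round(1),'shift',(R.T@(p-s['ee_pos'])).round(1))
E
```

```text
mark [243.5 207.5] 448 [511.1 124.4  87. ] shift [ 6.2 -7.5 34.2]
blue [352.7 167.6] 2009 [527.3  50.5  79. ] shift [30.6 64.1 42.2]
yellow [435.2 169.3] 1519 [519.7 -15.6  79. ] shift [ 30.6 130.6  42.3]
```

Request:
{"fn": "drive_tool", "kwargs": {
  "increments": [
    [1,0.005,-0.007,0.01,0],
    [1,0,0,0.02,0],
    [1,0,0,0.004,0],
    [1,0,0,0.004,0],
    [1,0,0,0.003,0]
  ]
}}

```text
t: 3.13
ee_pos: [510.2, 125.3, 80.5]
tcp_rot: [[0.994, -0.113, -0.001], [-0.113, -0.994, 0.0], [-0.001, -0.0, -1.0]]
wrist_force: [-1.4, 0.5, 4.1]
finger_gap: 0.1
gripper_force: 1.7
```

Request:
{"fn": "drive_tool", "kwargs": {
  "increments": [
    [1,0,0,0.002,0],
    [1,0,0,0.001,0],
    [1,0,0,0,0]
  ]
}}

```text
t: 3.38
ee_pos: [509.9, 125.4, 78.0]
tcp_rot: [[0.994, -0.113, -0.001], [-0.113, -0.994, -0.0], [-0.001, 0.0, -1.0]]
wrist_force: [-3.6, 0.4, 6.7]
finger_gap: -0.1
gripper_force: 3.2
```

Request:
{"fn": "drive_tool", "kwargs": {
  "increments": [
    [1,0,0,0.001,0],
    [1,0,0,0.001,0],
    [1,0,0,0,0]
  ]
}}

```text
t: 3.63
ee_pos: [510.0, 125.4, 77.8]
tcp_rot: [[0.994, -0.113, -0.0], [-0.113, -0.994, -0.0], [0.0, 0.0, -1.0]]
wrist_force: [-8.4, -0.8, 26.4]
finger_gap: 0.1
gripper_force: 12.9
```

The rocker is at its stop (z 77.8, force up to 26 N). Next I lift and go over the blue key.

Request:
{"fn": "drive_tool", "kwargs": {
  "increments": [
    [1,0,0,-0.02,0],
    [1,0,0,-0.02,0],
    [1,0.008,0.025,0,0],
    [1,0.008,0.025,0,0],
    [1,0.008,0.024,0,0]
  ]
}}

```text
t: 4.05
ee_pos: [526.8, 48.5, 116.4]
tcp_rot: [[0.994, -0.111, 0.003], [-0.111, -0.994, -0.0], [0.003, 0.0, -1.0]]
wrist_force: [0.6, 0.3, -0.6]
finger_gap: -0.2
gripper_force: 0.0
```

Request:
{"fn": "drive_tool", "kwargs": {
  "increments": [
    [1,0,0,0,0],
    [1,0,0,0,0]
  ]
}}

```text
t: 4.22
ee_pos: [526.6, 48.2, 115.7]
tcp_rot: [[0.993, -0.115, 0.001], [-0.115, -0.993, 0.0], [0.001, -0.0, -1.0]]
wrist_force: [-0.5, 0.7, 0.2]
finger_gap: 0.0
gripper_force: 0.0
```

```bash
python3 - <<'E'
from h import *
s=readout.read_state(); im=optics.get_image("wrist"); cv2.imwrite("pics/w3.png",im[:,:,::-1]); R=np.array(s['tcp_rot'])
for k,lo,hi,box,z in [('blue',(105,140,60),(125,255,255),(200,140,310,225),79),('yellow',(22,150,140),(34,255,255),(300,140,420,220),79)]:
    c,a=blob(im,lo,hi,box); p=plane('wrist',c,z,s); print(k,c.round(1),a,p.round(1),'shift',(R.T@(p-s['ee_pos'])).round(1))
E
```

```text
blue [256.6 206.6] 1592 [532.4  46.8  79. ] shift [ 5.8  0.8 36.8]
yellow [356.5 206. ] 1188 [524.6 -19.5  79. ] shift [ 5.7 67.5 36.7]
```

View pics/w3.png

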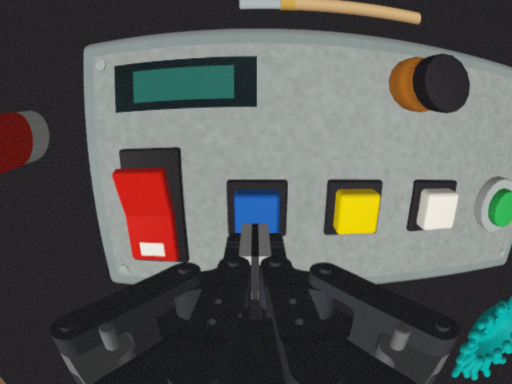

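The rocker is flipped: the near half with the mark at (152,249) is level and the far half is raised. The fingertip is centred on the blue key at column 257, so I press it.

Request:
{"fn": "drive_tool", "kwargs": {
  "increments": [
    [1,0.003,0.001,0.015,0],
    [1,0,0,0.015,0],
    [1,0,0,0.005,0],
    [1,0,0,0.004,0],
    [1,0,0,0.003,0]
  ]
}}

```text
t: 4.68
ee_pos: [527.9, 48.8, 73.1]
tcp_rot: [[0.994, -0.112, -0.002], [-0.112, -0.994, 0.0], [-0.002, -0.0, -1.0]]
wrist_force: [-1.4, 0.3, 2.4]
finger_gap: 0.3
gripper_force: 1.2
```

Request:
{"fn": "drive_tool", "kwargs": {
  "increments": [
    [1,0,0,0.002,0],
    [1,0,0,0.001,0],
    [1,0,0,0,0]
  ]
}}

```text
t: 4.93
ee_pos: [528.4, 48.5, 71.0]
tcp_rot: [[0.994, -0.113, -0.0], [-0.113, -0.994, 0.001], [-0.0, -0.001, -1.0]]
wrist_force: [-2.6, 1.9, 3.8]
finger_gap: 0.1
gripper_force: 2.2
```

Request:
{"fn": "drive_tool", "kwargs": {
  "increments": [
    [1,0,0,0.001,0],
    [1,0,0,0,0]
  ]
}}

```text
t: 5.1
ee_pos: [528.5, 48.5, 70.8]
tcp_rot: [[0.994, -0.113, -0.0], [-0.113, -0.994, 0.001], [-0.0, -0.001, -1.0]]
wrist_force: [-4.7, 1.2, 12.4]
finger_gap: 0.3
gripper_force: 6.6
```

Request:
{"fn": "drive_tool", "kwargs": {
  "increments": [
    [1,0,0,0.001,0],
    [1,0,0,0,0],
    [1,0,0,-0.02,0],
    [1,0,0,-0.03,0],
    [1,0,0.035,0,0]
  ]
}}

```text
t: 5.52
ee_pos: [529.3, 16.5, 123.2]
tcp_rot: [[0.994, -0.109, 0.01], [-0.109, -0.994, 0.001], [0.01, -0.002, -1.0]]
wrist_force: [1.8, 0.1, 1.2]
finger_gap: -0.2
gripper_force: 0.0
```

Request:
{"fn": "drive_tool", "kwargs": {
  "increments": [
    [1,0,0.036,0,0],
    [1,0,0.036,0,0],
    [1,0,0.036,0,0],
    [1,0,0.036,0,0],
    [1,0,0.036,0,0]
  ]
}}

```text
t: 5.93
ee_pos: [504.7, -167.6, 119.0]
tcp_rot: [[0.994, -0.112, 0.002], [-0.112, -0.994, -0.001], [0.002, 0.001, -1.0]]
wrist_force: [-0.1, -0.0, -0.2]
finger_gap: 0.1
gripper_force: 0.0
```

Request:
{"fn": "drive_tool", "kwargs": {
  "increments": [
    [1,0,0,0,0],
    [1,0,0,0,0],
    [1,0,0,0,0]
  ]
}}

```text
t: 6.18
ee_pos: [504.6, -165.6, 118.5]
tcp_rot: [[0.993, -0.114, 0.0], [-0.114, -0.993, 0.0], [0.0, -0.0, -1.0]]
wrist_force: [0.2, 0.4, -0.4]
finger_gap: -0.3
gripper_force: 0.0
```

```bash
python3 - <<'E'
from h import *
s=readout.read_state(); im=optics.get_image("wrist"); cv2.imwrite("pics/w4.png",im[:,:,::-1]); R=np.array(s['tcp_rot']); print(s['ee_pos'])
for k,lo,hi,box,z in [('green',(55,150,100),(75,255,255),(200,140,310,225),82),('yellow',(22,150,140),(34,255,255),(0,140,200,240),79)]:
    c,a=blob(im,lo,hi,box); p=plane('wrist',c,z,s); print(k,c.round(1),a,p.round(1),'shift',(R.T@(p-s['ee_pos'])).round(1))
E
```

```text
[ 504.58100372 -165.56820232  118.51475485]
green [256.7 210.7] 1191 [ 507.6 -166.7   82. ] shift [ 3.1  0.8 36.5]
yellow [ 69.7 212.2] 1052 [518.6 -25.5  79. ] shift [  -2.  -140.7   39.6]
```

View pics/w4.png

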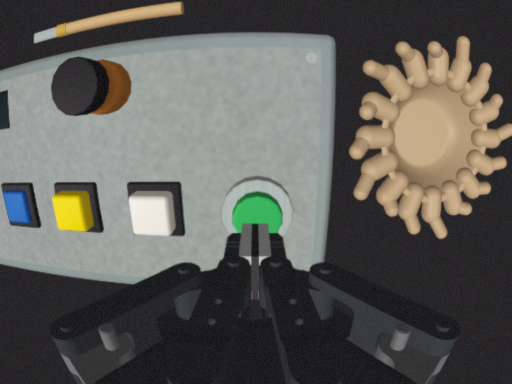

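The green button is centred under the tip, with the ring centre at about (257,214). The blue key looks sunk, and yellow and white are untouched. Pressing green.

Request:
{"fn": "drive_tool", "kwargs": {
  "increments": [
    [1,0.001,0,0.015,0],
    [1,0,0,0.015,0],
    [1,0,0,0.006,0],
    [1,0,0,0.003,0],
    [1,0,0,0.002,0]
  ]
}}

```text
t: 6.65
ee_pos: [505.2, -164.3, 77.1]
tcp_rot: [[0.994, -0.112, -0.001], [-0.112, -0.994, 0.001], [-0.001, -0.001, -1.0]]
wrist_force: [-0.9, 2.4, 4.4]
finger_gap: 0.3
gripper_force: 2.1
```

Request:
{"fn": "drive_tool", "kwargs": {
  "increments": [
    [1,0,0,0.002,0],
    [1,0,0,0.001,0],
    [1,0,0,0,0]
  ]
}}

```text
t: 6.9
ee_pos: [505.4, -164.7, 75.9]
tcp_rot: [[0.994, -0.113, -0.0], [-0.113, -0.994, 0.001], [-0.0, -0.001, -1.0]]
wrist_force: [-4.0, 5.4, 14.2]
finger_gap: -0.1
gripper_force: 7.3
```

At the stop (z 75.9, 14 N). I push slightly more, then lift away.

Request:
{"fn": "drive_tool", "kwargs": {
  "increments": [
    [1,0,0,0.001,0],
    [1,0,0,0,0],
    [1,0,0,-0.02,0],
    [1,0,0,-0.03,0],
    [1,0,0,-0.035,0]
  ]
}}

```text
t: 7.32
ee_pos: [504.5, -165.3, 158.5]
tcp_rot: [[0.994, -0.112, -0.002], [-0.112, -0.994, 0.001], [-0.002, -0.001, -1.0]]
wrist_force: [-0.1, 0.0, -0.3]
finger_gap: 0.2
gripper_force: 0.0
```

Request:
{"fn": "drive_tool", "kwargs": {
  "increments": [
    [1,0,-0.035,-0.02,0],
    [1,0,-0.035,-0.02,0],
    [1,0,-0.035,0,0],
    [1,0,0,0,0],
    [1,0,0,0,0]
  ]
}}

```text
t: 7.73
ee_pos: [517.8, -60.0, 199.2]
tcp_rot: [[0.994, -0.109, 0.002], [-0.109, -0.994, -0.001], [0.002, 0.0, -1.0]]
wrist_force: [0.1, -0.3, -0.6]
finger_gap: 0.0
gripper_force: 0.0
```

```bash
python3 - <<'E'
from h import *
s=readout.read_state(); im=optics.get_image("wrist"); cv2.imwrite("pics/w5.png",im[:,:,::-1]); print(s['t'],s['ee_pos'],s['wrist_force'])
E
```

```text
7.7333 [517.78850027 -60.03630307 199.20986685] [ 0.06724703 -0.34122621 -0.56736567]
```

View pics/w5.png

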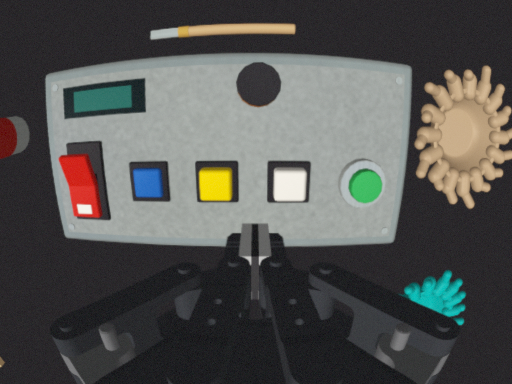

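The rocker at (82,185) is flipped, blue at (148,182) is sunk, and white, yellow and the loose things are undisturbed. The green button at (366,186) is out again.

```bash
python3 -c "
from plant import ticket; print(ticket.close_job())"
```

```text
the job is handed in; nothing more can be done
None
```

I pressed the rocker, then the blue key, then the green button, each down to its stop in that order. The green button sprang back, nothing else was touched, and the job was handed in after about 8 s.

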